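Put the seasonings back in the break-room caddy

TASK

Tidy the lunch table: put the condiment jar, the salt shaker, the pepper shaker and the sweetener tin into the wooden caddy, each standing upright on the floor of the well made for it (large round, small round, square and oblong hole). Set each one down gently, do not drop it. The paper-clip jar and the glue bottle look much like the jar and the salt shaker but are stationery: leave them standing where they are.

Things in the scene. Friction and masses are not known exactly. Their poses are not given: they have to be found in the camera images.
- jar: Condiment jar to be put away: round squat amber glass jar with paper band and a plain flat steel lid, 54 mm diameter, 75 mm tall, about 0.2 kg. Loose, upright on an 8 mm board, neighbours about 100 mm off, place and yaw vary. Origin: centre of its underside, z up.
- salt: Salt shaker to be put away: round white body 36 mm diameter with a domed steel cap, straight sides up to 66 mm, 80 mm tall in all, about 0.12 kg. Loose, upright on an 8 mm board, neighbours about 100 mm off, place and yaw vary. Origin: centre of its underside, z up.
- pepper: Pepper shaker to be put away: square wooden body 34 x 34 mm with a flat steel top, 80 mm tall, about 0.12 kg, sides along its x and y. Loose, upright on an 8 mm board, neighbours about 100 mm off, place and yaw vary. Origin: centre of its underside, z up.
- tin: Sweetener tin to be put away: oblong metal box 56 mm (along its x) by 32 mm (along its y), 77 mm tall, about 0.12 kg. Loose, upright on an 8 mm board, neighbours about 100 mm off, place and yaw vary. Origin: centre of its underside, z up.
- clip_jar: Stationery, stays where it is: paper-clip jar, the same amber glass, paper band and steel top as the condiment jar and 54 mm diameter, 75 mm tall, but its top carries a raised steel collar 42 mm wide round a dark 28 mm opening. Loose, upright on an 8 mm board, neighbours about 100 mm off, place and yaw vary. Origin: centre of its underside, z up.
- glue: Stationery, stays where it is: glue bottle, round white body 36 mm diameter like the salt shaker's, but with a long pointed nozzle, 94 mm tall. Loose, upright on an 8 mm board, neighbours about 100 mm off, place and yaw vary. Origin: centre of its underside, z up.
- well_jar: Fixed wooden block 92 x 92 x 25 mm high, one of four set 2 x 2 (95 mm pitch, same yaw) in a wooden caddy whose rim is lower; its corner and the caddy's place and yaw vary. This one has the large round hole, 70 mm across, for the condiment jar. Origin: centre of the underside, 6 mm above the table, z up. Hole 20 mm deep: its dark floor is 5 mm above the origin.
- well_salt: Fixed wooden block 92 x 92 x 25 mm high, one of four set 2 x 2 (95 mm pitch, same yaw) in a wooden caddy whose rim is lower; its corner and the caddy's place and yaw vary. This one has the small round hole, 52 mm across, for the salt shaker. Origin: centre of the underside, 6 mm above the table, z up. Hole 20 mm deep: its dark floor is 5 mm above the origin.
- well_pepper: Fixed wooden block 92 x 92 x 25 mm high, one of four set 2 x 2 (95 mm pitch, same yaw) in a wooden caddy whose rim is lower; its corner and the caddy's place and yaw vary. This one has the square hole, 50 x 50 mm, sides along its x and y, for the pepper shaker. Origin: centre of the underside, 6 mm above the table, z up. Hole 20 mm deep: its dark floor is 5 mm above the origin.
- well_tin: Fixed wooden block 92 x 92 x 25 mm high, one of four set 2 x 2 (95 mm pitch, same yaw) in a wooden caddy whose rim is lower; its corner and the caddy's place and yaw vary. This one has the oblong hole, 72 mm along its x by 48 mm along its y, for the sweetener tin. Origin: centre of the underside, 6 mm above the table, z up. Hole 20 mm deep: its dark floor is 5 mm above the origin.
Mind the look-alikes: they are no part of the job. Leave any blue look-alike of the salt alone.

How it is judged:
By the outcome, as a careful person would: the job done as asked, in the order asked, and still so for the second after the job is handed in, with the robot touching nothing.
It also fails if it takes over 112 s, if anything falls off the work surface, if the arm or the gripper's body presses on something with over 40 N, if the wrist force passes 120 N, or if a joint passes its speed limit or range.

ROBOT

A 7-joint arm with a two-finger parallel gripper is mounted at the origin on the work surface. World frame = base frame: x ahead of the robot, y to its left, z up, the work surface at z = 0. Lengths are in m, angles in rad, forces in N, time in s.
With the tool pointing down it reaches from about 0.35 to 0.775 m from the base axis. Payload 3.1 kg.
Tool frame: the origin (TCP) lies midway between the tips of the shut fingers; the grasp point (between the pads) lies 19 mm behind it; z points along the fingers, y is the line along which they close (so a half turn about z gives the same grasp; the last joint's range is limited). The gripper opens to 85 mm and grips with 20 to 120 N. Pads are 22 mm wide; open, the fingers measure 114 mm over their backs; the gripper's body (76 mm by 85 mm) begins 54 mm behind the grasp point. The pads swing forward as they close: fully open they stand 13 mm farther back than shut.
Start: joints at [-1.29, 0.311, 0.014, 1.512, -0.004, 1.319, -0.027], TCP at [0.174, 0.522, 0.231] pointing down, gripper open.
Joint ranges: [-2.7, 2.7], [-0.3, 1.91], [-1.27, 1.3], [0.12, 2.57], [-1.44, 4.58], [0.2, 2.03], [-3.05, 3.05]. Speed limits (rad/s): [2.79, 2.79, 3.14, 3.14, 3.14, 3.14, 3.14].

INTERFACE

Orientations are given as a rotation vector (axis times angle).
In Python, from rig import ctrl gives the robot as it stands.
- The arm moves only by the tool arm_command, never from a script. Its argument "targets" is a list of rows, each an object of numbers: "tx", "ty", "tz": the shift along the tool's x, y, z normalised to -1 to 1, where 1 is 1 m; "wx", "wy", "wz": the turn, a rotation vector about the tool's x, y, z normalised to -1 to 1, where 1 is 45 degrees; "jaw": the closure, from 0 (fully open) to 1 (shut). A call has exactly 5 rows; each row is the pose to reach, as a shift and turn from the pose commanded when the call began, along the tool's axes at that moment; what a row does not reach only later rows make up. A row lasts 1/8 s, in which the tool goes at most 62.5 mm and 10.7 degrees, less where a joint would pass 70% of its speed; a pose out of reach is approached as far as the arm can. A call with a number of a shift or a turn outside -1 to 1 is refused whole. A call with a gripper value outside its range is refused whole. The fingers move at their own pace and stop on an object; "force" is the grip in N (left out, the last holds). Time passes only in rows, so rows that repeat a pose let the fingers close, or fill a call up. It gives the time, the measured TCP pose, the force, the opening and the grip force at its end, in the units of the state.
- ctrl.read_state(): the state, without advancing time (a new reading comes with each control period).
- ctrl.grab_frame(name): name is "scene" or "side" or "wrist"; returns (picture, depth): 480x640x3 uint8, blue, green, red; 480x640 float32, m along the optical axis (not along the pixel's ray), 0 where there is no reading.
- ctrl.calibration(name): a dict with "mtx" (3x3 intrinsics, pixels), "T" (4x4, takes a point from camera to world coordinates); the wrist camera has in their place "mount" (4x4, takes a point from camera to tool coordinates, whose origin is the TCP and whose axes are the flange's). Camera axes: x right, y up, looking along -z (the intrinsics and any distortion apply to the point x, -y, -z); pixel columns grow to the right and rows downward; lengths in m; the calibration is good to about 2 mm. A picture is of the moment at which its call begins: read the wrist's pose just before it. calibration takes no time and is no camera call.
- ctrl.hand_in(): hands the job in; it is judged then, once.
The state is a dict: "time_s": time; "joint_pos": joint angles; "dq": joint speeds; "joint_torque": joint torques, N m; "tcp_pos": TCP position; "eef_rot": TCP orientation; "ft_force": force on the tool from outside, world axes, zero at the start; "moment": the same for the moment, N m; "grip_width": opening from 0.0 (shut) to 1.0 (fully open); "gripper_force": force on a finger pad.
Only numpy, scipy, OpenCV 4.12 (cv2) and the standard library are available. Lean on these libraries where they do the work, as an engineer would, in place of code of your own. Each camera call takes 0.05 s, during which the arm holds its last target. There are 200 camera calls.

## Working session

There is one attempt and no reset: what is moved stays moved. The work goes in short steps, Python scripts to look and compute and a tool call to move; the robot and the scene stay as the last step left them, time stands still between calls to the robot, and variables do not carry over. Pictures are saved under pics/ and viewed, at most 14 in all, crops included, and the job is handed in when it is done.

Besides the shell and the picture viewer there is one more tool, called after "Emit:" as name(argument=value, ...), one argument or row to a line, values as JSON. arm_command: Moves the arm, as the interface text tells. Its arguments: {"type":"object","properties":{"targets":{"type":"array"},"force":{"type":"number"}},"required":["targets"]}

```bash
mkdir -p pics; ls; python3 - <<'E'
from rig import ctrl
import cv2,numpy as np
np.set_printoptions(precision=4,suppress=True)
print(ctrl.read_state())
for n in("scene","side"):
    im,d=ctrl.grab_frame(n); cv2.imwrite(f"pics/{n}0.png",im); np.save(f"{n}0.npy",d)
    c=ctrl.calibration(n); print(n,c)
print(ctrl.calibration("wrist"))
E
```

```text
pics
{'time_s': 0.0, 'joint_pos': array([-1.2897,  0.3117,  0.014 ,  1.5131, -0.0044,  1.3192, -0.0272]), 'dq': array([ 0.0005,  0.0006, -0.0007,  0.0001, -0.0009,  0.0004,  0.0009]), 'joint_torque': array([  0.0001, -37.9913,   0.1461, -23.0592,   0.0122,   0.0135,
        -0.    ]), 'tcp_pos': array([0.1742, 0.5209, 0.2302]), 'eef_rot': array([-0.5047, -3.1005,  0.0037]), 'ft_force': array([ 0.4929, -0.5614,  0.0917]), 'moment': array([0.0299, 0.0016, 0.0386]), 'gripper_force': 0.0, 'grip_width': 1.0022367599111957}
scene {'mtx': array([[470.4762,   0.    , 317.487 ],
       [  0.    , 470.4762, 238.6124],
       [  0.    ,   0.    ,   1.    ]]), 'T': array([[-0.5359, -0.4831,  0.6924,  1.0221],
       [ 0.8443, -0.3044,  0.4411,  0.352 ],
       [-0.0024,  0.8209,  0.571 ,  0.4946],
       [ 0.    ,  0.    ,  0.    ,  1.    ]])}
side {'mtx': array([[497.7829,   0.    , 316.2261],
       [  0.    , 497.7829, 236.7084],
       [  0.    ,   0.    ,   1.    ]]), 'T': array([[ 0.9555,  0.2223, -0.1939,  0.3048],
       [-0.2948,  0.6994, -0.6512, -0.5704],
       [-0.0091,  0.6793,  0.7338,  0.6683],
       [ 0.    ,  0.    ,  0.    ,  1.    ]])}
{'mtx': array([[347.5684,   0.    , 311.7045],
       [  0.    , 347.5684, 236.9378],
       [  0.    ,   0.    ,   1.    ]]), 'mount': array([[ 0.0004,  0.9546,  0.2979,  0.0764],
       [ 1.    , -0.0006,  0.0004, -0.001 ],
       [ 0.0006,  0.2979, -0.9546, -0.143 ],
       [ 0.    ,  0.    ,  0.    ,  1.    ]])}
```

View pics/scene0.png

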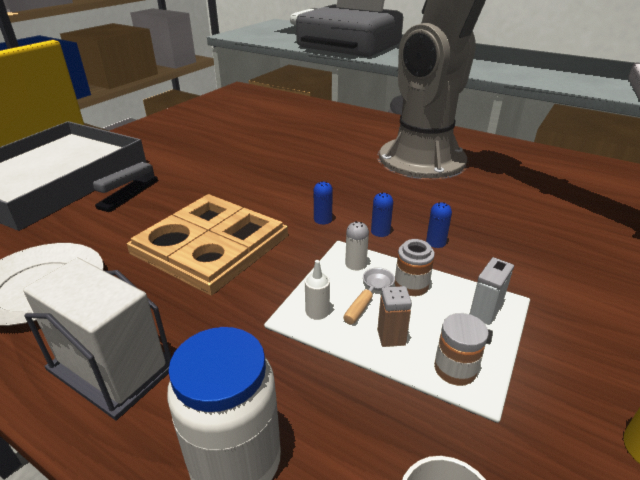

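View pics/side0.png

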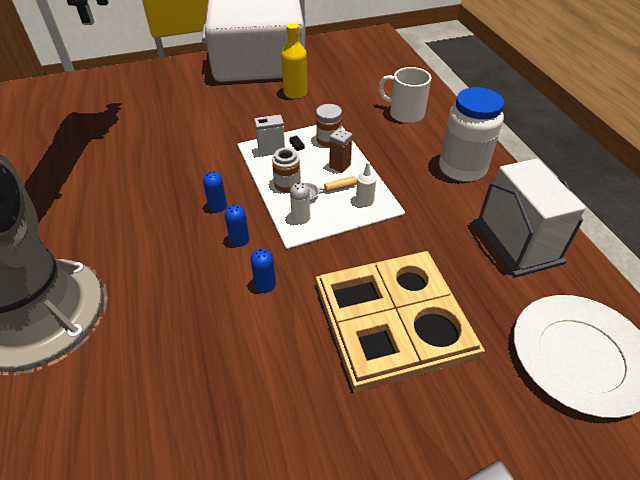

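The scene view shows these candidates:
- **Jars:** the one at (462,345) has a plain flat lid, so it is the condiment jar. The one at (414,265) has a collar and a dark opening, so it is the clip jar.
- **White round things:** (357,245) has a domed steel cap, so it is the salt. (317,290) has a nozzle, so it is the glue. The blue ones at (323,202), (382,213) and (440,224) are decoys.
- **Others:** the pepper is at (395,315) and the tin at (492,290). The caddy is around (208,240).

Next I'll measure them and check an enlarged crop.

```bash
cat > h.py <<'E'
from rig import ctrl
import cv2,numpy as np
np.set_printoptions(precision=4,suppress=True)
def cloud(d,K,T):
    v,u=np.mgrid[:480,:640]
    P=np.stack([(u-K[0,2])/K[0,0]*d,-(v-K[1,2])/K[1,1]*d,-d],-1)
    W=P@T[:3,:3].T+T[:3,3]; W[d<=0]=np.nan
    return W
E
python3 - <<'E'
from h import *
def load(n):
    c=ctrl.calibration(n); return cv2.imread(f"pics/{n}0.png"),cloud(np.load(n+"0.npy"),c["mtx"],c["T"])
for n,boxes in {"scene":dict(jar=(440,312,488,380),clip=(394,238,436,294),salt=(344,220,370,270),glue=(303,258,332,320),pepper=(376,284,413,348),tin=(470,256,514,325)),
 "side":dict(jar=(314,103,344,146),clip=(270,146,302,192),salt=(288,180,312,225),glue=(354,160,378,208),pepper=(328,127,354,172),tin=(252,113,286,157))}.items():
    im,W=load(n)
    b=W[(slice(None))]
    for k,(x0,y0,x1,y1) in boxes.items():
        w=W[y0:y1,x0:x1].reshape(-1,3); w=w[np.isfinite(w[:,0])]
        zt=np.percentile(w[:,2],99.5)
        H=dict(jar=83,clip=83,salt=88,glue=102,pepper=88,tin=85)[k]/1000
        t=w[(w[:,2]>H-.006)&(w[:,2]<H+.01)] if k not in("salt","glue") else w[(w[:,2]>.03)&(w[:,2]<.07)]
        p=t[:,:2].astype(np.float32)*1000
        s=np.median(p,0); p=p[np.hypot(*(p-s).T)<40]
        print(n,k,"ztop",round(zt,4),"n",len(p),"med",s,"circ",cv2.minEnclosingCircle(p),"rect",cv2.minAreaRect(p))
    # wells: dark floors inside wood
    hsv=cv2.cvtColor(im,cv2.COLOR_BGR2HSV)
    g=(slice(185,295),slice(120,295)) if n=="scene" else (slice(245,390),slice(310,490))
    top=np.zeros((480,640),np.uint8); top[g]=((np.abs(W[g][...,2]-.031)<.004)*255)
    cs,hi=cv2.findContours(cv2.morphologyEx(top,cv2.MORPH_CLOSE,np.ones((3,3))),cv2.RETR_CCOMP,cv2.CHAIN_APPROX_NONE)
    K=ctrl.calibration(n); M=K["mtx"];T=K["T"]
    for c,h in zip(cs,hi[0]):
        if len(c)<40: continue
        uv=c[:,0].astype(float)
        r=np.stack([(uv[:,0]-M[0,2])/M[0,0],-(uv[:,1]-M[1,2])/M[1,1],-np.ones(len(uv))],-1)@T[:3,:3].T
        p=(T[:3,3]+r*((.031-T[2,3])/r[:,2])[:,None])[:,:2].astype(np.float32)*1000
        print(n,"hole" if h[3]>=0 else "outer",len(c),cv2.boundingRect(c),cv2.minAreaRect(p),"circ",cv2.minEnclosingCircle(p))
im=cv2.imread("pics/scene0.png"); im2=cv2.imread("pics/side0.png")
a=cv2.resize(im[210:390,290:530],(800,600)); cv2.imwrite("pics/crop1.png",a)
E
```

```text
scene jar ztop 0.0858 n 1300 med [592.5588 285.8643] circ ((588.4088134765625, 285.566162109375), 27.581928253173828) rect ((588.369140625, 284.93328857421875), (54.191898345947266, 52.65687561035156), 45.70151138305664)
scene clip ztop 0.0903 n 485 med [472.4359 175.6066] circ ((465.7864990234375, 172.02174377441406), 25.657150268554688) rect ((465.4422607421875, 173.69808959960938), (48.25936508178711, 45.86777877807617), 74.72647857666016)
scene salt ztop 0.0904 n 442 med [476.9698  78.5546] circ ((464.77435302734375, 72.06024169921875), 17.759658813476562) rect ((471.1495666503906, 75.944580078125), (18.625722885131836, 35.326393127441406), 31.353519439697266)
scene glue ztop 0.1031 n 577 med [606.4276  86.7221] circ ((594.1561279296875, 77.7245864868164), 18.51221466064453) rect ((596.1549072265625, 79.4540023803711), (31.74068832397461, 34.701141357421875), 30.01959991455078)
scene pepper ztop 0.0905 n 560 med [586.3868 193.3226] circ ((583.3276977539062, 192.0772247314453), 22.2956485748291) rect ((582.9825439453125, 191.75299072265625), (35.529052734375, 33.83696746826172), 3
[... 2881 characters left out ...]
7097930908203), 88.52413940429688) circ ((496.26727294921875, -231.33465576171875), 34.29445266723633)
side hole 125 (413, 308, 49, 40) ((591.1813354492188, -233.62869262695312), (68.73194122314453, 69.8759765625), 18.82903289794922) circ ((590.7451171875, -233.8397674560547), 35.59137725830078)
side hole 128 (331, 276, 52, 33) ((498.8656921386719, -136.22544860839844), (49.429588317871094, 74.16729736328125), 88.56285858154297) circ ((498.96466064453125, -137.17372131347656), 42.21383285522461)
side hole 86 (395, 266, 34, 26) ((593.1041259765625, -139.20559692382812), (51.73271179199219, 51.011104583740234), 8.47150707244873) circ ((593.271728515625, -138.82064819335938), 26.82132911682129)
```

View pics/crop1.png

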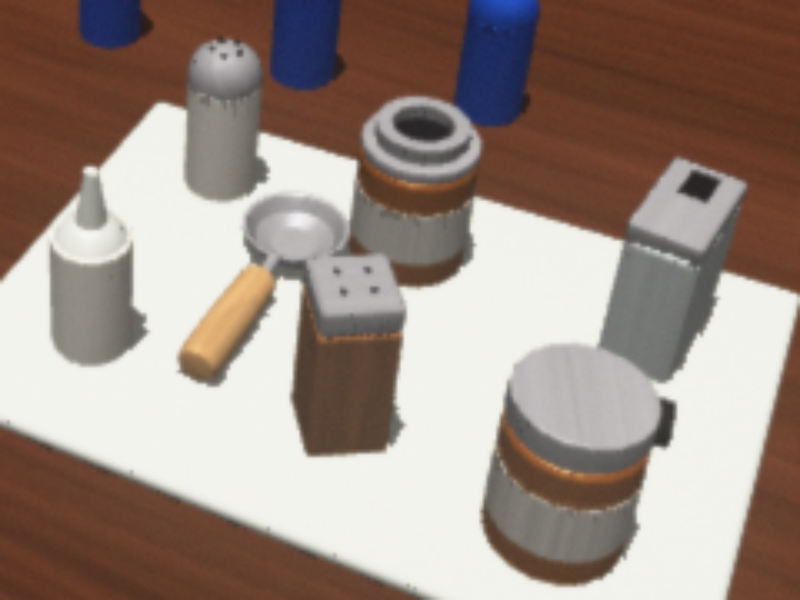

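The crop confirms it. The flat lid at (585,395) is the jar and the domed cap at (222,65) is the salt; the collared jar and the nozzle bottle are stationery. Both views agree to about 4 mm. Now a helper to work out the moves, then the jar first.

```bash
cat > go.py <<'E'
# go.py x y z(mm) jaw_angle(deg, mod 180): shift and turn to a goal, in command units
import sys
from h import *
from scipy.spatial.transform import Rotation as Ro
s=ctrl.read_state(); R=Ro.from_rotvec(s["eef_rot"]).as_matrix()
x,y,z,a=map(float,sys.argv[1:5])
t=R.T@(np.array([x,y,z])/1000-s["tcp_pos"])
th=np.degrees(np.arctan2(R[1,1],R[0,1])); da=(a-th+90)%180-90
print("t",s["time_s"],"tcp",s["tcp_pos"],"th",round(th,1),"tilt",R[:2,2],"j7",s["joint_pos"][6],"grip",s["grip_width"],s["gripper_force"])
print("SHIFT",t.round(3),"WZ",round(-da/45,2))
E
python3 go.py 588.5 284 150 30
```

```text
t 0.1 tcp [0.1742 0.521  0.2303] th 71.5 tilt [-0.0006 -0.002 ] j7 -0.027217831383615554 grip 1.0005281116041347 0.0
SHIFT [-0.468 -0.093  0.081] WZ 0.92
```

Emit:
arm_command(
  targets=[
    {"tx": -0.06,"ty": -0.01,"tz": 0,"wz": 0.2,"jaw": 0},
    {"tx": -0.12,"ty": -0.02,"tz": 0,"wz": 0.4,"jaw": 0},
    {"tx": -0.18,"ty": -0.035,"tz": 0,"wz": 0.6,"jaw": 0},
    {"tx": -0.24,"ty": -0.05,"tz": 0,"wz": 0.8,"jaw": 0},
    {"tx": -0.3,"ty": -0.06,"tz": 0,"wz": 0.92,"jaw": 0},
  ],
  force=30,
)

```text
validation failed for argument at $.ta...
```

```bash
python3 go.py 588.5 284 150 30
```

```text
t 0.1 tcp [0.1742 0.521  0.2303] th 71.5 tilt [-0.0006 -0.002 ] j7 -0.027217831383615554 grip 1.0005281116041347 0.0
SHIFT [-0.468 -0.093  0.081] WZ 0.92
```

Emit:
arm_command(
  targets=[
    {"tx": -0.06,"ty": -0.01,"tz": 0,"wx": 0,"wy": 0,"wz": 0.2,"jaw": 0},
    {"tx": -0.12,"ty": -0.02,"tz": 0,"wx": 0,"wy": 0,"wz": 0.4,"jaw": 0},
    {"tx": -0.18,"ty": -0.035,"tz": 0,"wx": 0,"wy": 0,"wz": 0.6,"jaw": 0},
    {"tx": -0.24,"ty": -0.05,"tz": 0,"wx": 0,"wy": 0,"wz": 0.8,"jaw": 0},
    {"tx": -0.3,"ty": -0.06,"tz": 0,"wx": 0,"wy": 0,"wz": 0.92,"jaw": 0},
  ],
  force=30,
)

```text
time_s: 0.72
tcp_pos: [0.4411, 0.3681, 0.231]
eef_rot: [-1.573, -2.719, 0.001]
ft_force: [0.8, 0.8, 0.6]
grip_width: 0.997
gripper_force: 0.0
```

```bash
python3 go.py 588.5 284 150 30
```

```text
t 0.725 tcp [0.4411 0.3681 0.231 ] th 29.9 tilt [-0.0006 -0.0003] j7 -0.11799812379475999 grip 0.9973663671652603 0.0
SHIFT [-0.146  0.086  0.081] WZ -0.0
```

Emit:
arm_command(
  targets=[
    {"tx": -0.05,"ty": 0.03,"tz": 0.02,"wx": 0,"wy": 0,"wz": 0,"jaw": 0},
    {"tx": -0.1,"ty": 0.06,"tz": 0.04,"wx": 0,"wy": 0,"wz": 0,"jaw": 0},
    {"tx": -0.146,"ty": 0.086,"tz": 0.06,"wx": 0,"wy": 0,"wz": 0,"jaw": 0},
    {"tx": -0.146,"ty": 0.086,"tz": 0.081,"wx": 0,"wy": 0,"wz": 0,"jaw": 0},
    {"tx": -0.146,"ty": 0.086,"tz": 0.081,"wx": 0,"wy": 0,"wz": 0,"jaw": 0},
  ],
)

```text
time_s: 1.35
tcp_pos: [0.586, 0.2853, 0.1472]
eef_rot: [-1.568, -2.718, 0.008]
ft_force: [-0.7, 0.3, 0.3]
grip_width: 1.003
gripper_force: 0.0
```

```bash
python3 go.py 588.5 284 34 30; python3 - <<'E'
from h import *
im,d=ctrl.grab_frame("wrist"); cv2.imwrite("pics/w1.png",im)
E
```

```text
t 1.35 tcp [0.586  0.2853 0.1472] th 30.0 tilt [-0.006  -0.0025] j7 0.17297758665237417 grip 1.0029869556401414 0.0
SHIFT [-0.002  0.002  0.113] WZ 0.0
```

View pics/w1.png

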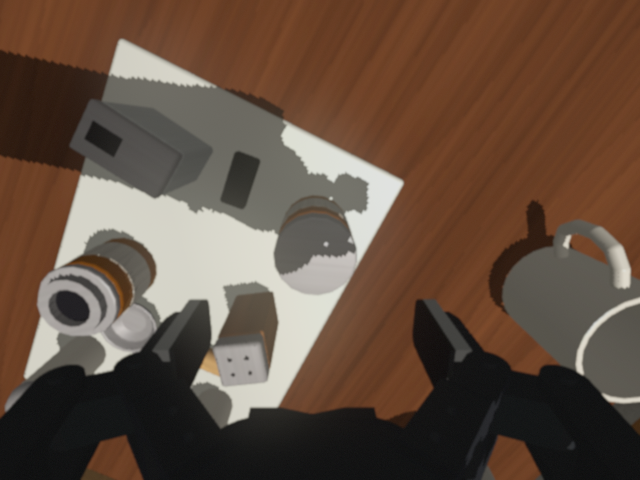

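The wrist view shows the plain lid at (316,245), centred between the fingers at (195,330) and (440,330). The pepper at (241,360) is clear. Descending.

Emit:
arm_command(
  targets=[
    {"tx": -0.001,"ty": 0.001,"tz": 0.03,"wx": 0,"wy": 0,"wz": 0,"jaw": 0},
    {"tx": -0.001,"ty": 0.002,"tz": 0.06,"wx": 0,"wy": 0,"wz": 0,"jaw": 0},
    {"tx": -0.001,"ty": 0.002,"tz": 0.09,"wx": 0,"wy": 0,"wz": 0,"jaw": 0},
    {"tx": -0.001,"ty": 0.002,"tz": 0.112,"wx": 0,"wy": 0,"wz": 0,"jaw": 0},
    {"tx": -0.001,"ty": 0.002,"tz": 0.112,"wx": 0,"wy": 0,"wz": 0,"jaw": 0},
  ],
)

```text
time_s: 2.02
tcp_pos: [0.5878, 0.2878, 0.0375]
eef_rot: [-1.564, -2.722, 0.003]
ft_force: [-0.0, 0.1, 0.1]
grip_width: 1.002
gripper_force: 0.0
```

Emit:
arm_command(
  targets=[
    {"tx": 0,"ty": 0,"tz": 0,"wx": 0,"wy": 0,"wz": 0,"jaw": 0.3},
    {"tx": 0,"ty": 0,"tz": 0,"wx": 0,"wy": 0,"wz": 0,"jaw": 0.6},
    {"tx": 0,"ty": 0,"tz": 0,"wx": 0,"wy": 0,"wz": 0,"jaw": 0.8},
    {"tx": 0,"ty": 0,"tz": 0,"wx": 0,"wy": 0,"wz": 0,"jaw": 0.8},
    {"tx": 0,"ty": 0,"tz": 0,"wx": 0,"wy": 0,"wz": 0,"jaw": 0.8},
  ],
  force=30,
)

```text
time_s: 2.65
tcp_pos: [0.5904, 0.2872, 0.0405]
eef_rot: [1.567, 2.722, 0.003]
ft_force: [-2.1, -0.6, 6.1]
grip_width: 0.626
gripper_force: 32.4
```

```bash
python3 go.py 590 -232 220 -1.5
```

```text
t 2.65 tcp [0.5904 0.2872 0.0405] th 30.1 tilt [0.0017 0.0016] j7 0.19972109516300568 grip 0.626066320388256 32.37609144242015
SHIFT [-0.449 -0.261 -0.18 ] WZ 0.7
```

Emit:
arm_command(
  targets=[
    {"tx": 0,"ty": 0,"tz": -0.02,"wx": 0,"wy": 0,"wz": 0,"jaw": 0.8},
    {"tx": 0,"ty": 0,"tz": -0.06,"wx": 0,"wy": 0,"wz": 0,"jaw": 0.8},
    {"tx": 0,"ty": 0,"tz": -0.11,"wx": 0,"wy": 0,"wz": 0,"jaw": 0.8},
    {"tx": 0,"ty": 0,"tz": -0.15,"wx": 0,"wy": 0,"wz": 0,"jaw": 0.8},
    {"tx": 0,"ty": 0,"tz": -0.16,"wx": 0,"wy": 0,"wz": 0,"jaw": 0.8},
  ],
)

```text
time_s: 3.28
tcp_pos: [0.592, 0.2871, 0.2029]
eef_rot: [1.566, 2.718, 0.011]
ft_force: [-0.2, 0.2, -3.6]
grip_width: 0.622
gripper_force: 32.5
```

Emit:
arm_command(
  targets=[
    {"tx": -0.03,"ty": -0.02,"tz": 0,"wx": 0,"wy": 0,"wz": 0.1,"jaw": 0.8},
    {"tx": -0.08,"ty": -0.045,"tz": 0,"wx": 0,"wy": 0,"wz": 0.25,"jaw": 0.8},
    {"tx": -0.13,"ty": -0.075,"tz": 0,"wx": 0,"wy": 0,"wz": 0.4,"jaw": 0.8},
    {"tx": -0.18,"ty": -0.105,"tz": 0,"wx": 0,"wy": 0,"wz": 0.55,"jaw": 0.8},
    {"tx": -0.22,"ty": -0.13,"tz": 0,"wx": 0,"wy": 0,"wz": 0.7,"jaw": 0.8},
  ],
)

```text
time_s: 3.9
tcp_pos: [0.5864, 0.0277, 0.1968]
eef_rot: [-2.255, -2.186, 0.004]
ft_force: [1.1, 0.2, -2.4]
grip_width: 0.626
gripper_force: 32.5
```

```bash
python3 go.py 590 -232 200 -1.5
```

```text
t 3.9 tcp [0.5864 0.0277 0.1968] th -1.8 tilt [-0.0026 -0.0013] j7 0.0662420176879946 grip 0.6256191926402402 32.52734172565397
SHIFT [-0.259  0.012 -0.003] WZ -0.01
```

Emit:
arm_command(
  targets=[
    {"tx": -0.055,"ty": 0.002,"tz": 0,"wx": 0,"wy": 0,"wz": 0,"jaw": 0.8},
    {"tx": -0.115,"ty": 0.005,"tz": 0,"wx": 0,"wy": 0,"wz": 0,"jaw": 0.8},
    {"tx": -0.175,"ty": 0.008,"tz": 0,"wx": 0,"wy": 0,"wz": 0,"jaw": 0.8},
    {"tx": -0.23,"ty": 0.012,"tz": 0,"wx": 0,"wy": 0,"wz": 0,"jaw": 0.8},
    {"tx": -0.259,"ty": 0.012,"tz": 0,"wx": 0,"wy": 0,"wz": 0,"jaw": 0.8},
  ],
)

```text
time_s: 4.53
tcp_pos: [0.5911, -0.233, 0.1966]
eef_rot: [-2.254, -2.187, 0.006]
ft_force: [0.9, 0.6, -1.9]
grip_width: 0.623
gripper_force: 32.5
```

```bash
python3 go.py 590 -232 80 -1.5;python3 - <<'E'
from h import *
im,d=ctrl.grab_frame("side"); cv2.imwrite("pics/s1.png",im)
E
```

```text
t 4.525 tcp [ 0.5911 -0.233   0.1966] th -1.7 tilt [-0.0036 -0.002 ] j7 0.5236796601743039 grip 0.6225309701629849 32.522111239959486
SHIFT [ 0.001 -0.001  0.117] WZ -0.01
```

View pics/s1.png

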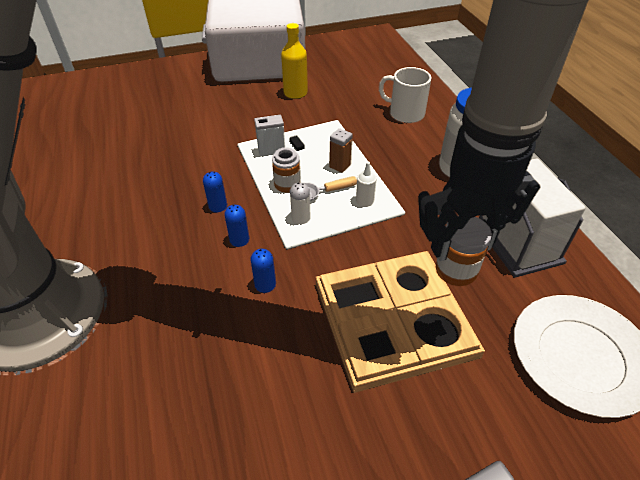

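The jar is held upright at (465,250) and nothing else has moved. The napkin holder at (535,225) looks close to the gripper, so I'll check its position and height.

```bash
python3 - <<'E'
from h import *
for n,(x0,y0,x1,y1) in dict(scene=(25,255,175,410),side=(475,160,585,275)).items():
    c=ctrl.calibration(n); W=cloud(np.load(n+"0.npy"),c["mtx"],c["T"])[y0:y1,x0:x1].reshape(-1,3)
    w=W[(W[:,2]>.05)&(W[:,2]<.3)]; w=w[np.hypot(*(w[:,:2]-np.median(w[:,:2],0)).T)<.13]
    print(n,w.min(0),w.max(0),cv2.minAreaRect((w[:,:2]*1000).astype(np.float32)))
E
```

```text
scene [ 0.771 -0.165  0.05 ] [ 0.8672 -0.0325  0.1378] ((819.0438232421875, -98.75276184082031), (132.48458862304688, 96.23789978027344), 89.91092681884766)
side [ 0.7727 -0.1667  0.05  ] [ 0.8701 -0.035   0.1399] ((821.43701171875, -100.82231140136719), (131.68751525878906, 97.3709945678711), 89.95706939697266)
```

The holder starts at x = 0.77, which is well clear. Lowering.

Emit:
arm_command(
  targets=[
    {"tx": 0.001,"ty": -0.001,"tz": 0.03,"wx": 0,"wy": 0,"wz": 0,"jaw": 0.8},
    {"tx": 0.001,"ty": -0.001,"tz": 0.07,"wx": 0,"wy": 0,"wz": 0,"jaw": 0.8},
    {"tx": 0.001,"ty": -0.001,"tz": 0.11,"wx": 0,"wy": 0,"wz": 0,"jaw": 0.8},
    {"tx": 0.001,"ty": -0.001,"tz": 0.13,"wx": 0,"wy": 0,"wz": 0,"jaw": 0.8},
    {"tx": 0.001,"ty": -0.001,"tz": 0.135,"wx": 0,"wy": 0,"wz": 0,"jaw": 0.8},
  ],
)

```text
time_s: 5.2
tcp_pos: [0.5902, -0.2256, 0.06]
eef_rot: [-2.244, -2.19, 0.004]
ft_force: [1.2, 0.0, -2.4]
grip_width: 0.624
gripper_force: 32.5
```

```bash
python3 go.py 590 -232 43 -1.5
```

```text
t 5.2 tcp [ 0.5902 -0.2256  0.06  ] th -1.4 tilt [-0.006   0.0025] j7 0.5713449513036652 grip 0.6237720055279123 32.456013084738515
SHIFT [-0.006  0.     0.017] WZ 0.0
```

Emit:
arm_command(
  targets=[
    {"tx": 0,"ty": 0,"tz": 0,"wx": 0,"wy": 0,"wz": 0,"jaw": 0.8},
    {"tx": 0,"ty": 0,"tz": 0,"wx": 0,"wy": 0,"wz": 0,"jaw": 0.8},
    {"tx": 0,"ty": 0,"tz": 0,"wx": 0,"wy": 0,"wz": 0,"jaw": 0.8},
    {"tx": 0,"ty": 0,"tz": 0,"wx": 0,"wy": 0,"wz": 0,"jaw": 0.8},
    {"tx": 0,"ty": 0,"tz": 0,"wx": 0,"wy": 0,"wz": 0,"jaw": 0.8},
  ],
)

```text
time_s: 5.82
tcp_pos: [0.5926, -0.2272, 0.0636]
eef_rot: [2.248, 2.194, 0.0]
ft_force: [-0.1, -0.1, -1.9]
grip_width: 0.626
gripper_force: 32.5
```

```bash
python3 go.py 590 -232 43 -1.5
```

```text
t 5.825 tcp [ 0.5926 -0.2272  0.0636] th -1.4 tilt [ 0.0005 -0.    ] j7 0.571437967908679 grip 0.6263075024115998 32.457209666026756
SHIFT [-0.005 -0.002  0.021] WZ 0.0
```

Emit:
arm_command(
  targets=[
    {"tx": -0.004,"ty": -0.001,"tz": 0.0,"wx": 0,"wy": 0,"wz": 0,"jaw": 0.8},
    {"tx": -0.004,"ty": -0.001,"tz": 0.005,"wx": 0,"wy": 0,"wz": 0,"jaw": 0.8},
    {"tx": -0.004,"ty": -0.001,"tz": 0.01,"wx": 0,"wy": 0,"wz": 0,"jaw": 0.8},
    {"tx": -0.004,"ty": -0.001,"tz": 0.014,"wx": 0,"wy": 0,"wz": 0,"jaw": 0.8},
    {"tx": -0.004,"ty": -0.001,"tz": 0.017,"wx": 0,"wy": 0,"wz": 0,"jaw": 0.8},
  ],
)

```text
time_s: 6.45
tcp_pos: [0.5912, -0.2309, 0.0458]
eef_rot: [-2.248, -2.194, 0.0]
ft_force: [-0.2, -0.3, -2.2]
grip_width: 0.624
gripper_force: 32.5
```

```bash
python3 go.py 590 -230.5 43 -1.5
```

```text
t 6.45 tcp [ 0.5912 -0.2309  0.0458] th -1.4 tilt [-0.0005  0.0003] j7 0.5855569505486794 grip 0.6238249758325686 32.45780643483158
SHIFT [ 0.    -0.001  0.003] WZ 0.0
```

Emit:
arm_command(
  targets=[
    {"tx": 0,"ty": 0,"tz": 0.001,"wx": 0,"wy": 0,"wz": 0,"jaw": 0.8},
    {"tx": 0,"ty": 0,"tz": 0.002,"wx": 0,"wy": 0,"wz": 0,"jaw": 0.8},
    {"tx": 0,"ty": 0,"tz": 0.003,"wx": 0,"wy": 0,"wz": 0,"jaw": 0.8},
    {"tx": 0,"ty": 0,"tz": 0.003,"wx": 0,"wy": 0,"wz": 0,"jaw": 0.8},
    {"tx": 0,"ty": 0,"tz": 0.003,"wx": 0,"wy": 0,"wz": 0,"jaw": 0.8},
  ],
)

```text
time_s: 7.08
tcp_pos: [0.5915, -0.2312, 0.0436]
eef_rot: [2.248, 2.194, 0.0]
ft_force: [0.2, 0.0, -1.6]
grip_width: 0.624
gripper_force: 32.5
```

Emit:
arm_command(
  targets=[
    {"tx": 0,"ty": 0,"tz": 0.001,"wx": 0,"wy": 0,"wz": 0,"jaw": 0.8},
    {"tx": 0,"ty": 0,"tz": 0.002,"wx": 0,"wy": 0,"wz": 0,"jaw": 0.8},
    {"tx": 0,"ty": 0,"tz": 0.003,"wx": 0,"wy": 0,"wz": 0,"jaw": 0.8},
    {"tx": 0,"ty": 0,"tz": 0.003,"wx": 0,"wy": 0,"wz": 0,"jaw": 0.8},
    {"tx": 0,"ty": 0,"tz": 0.003,"wx": 0,"wy": 0,"wz": 0,"jaw": 0.8},
  ],
)

```text
time_s: 7.7
tcp_pos: [0.5915, -0.2313, 0.0435]
eef_rot: [2.248, 2.194, 0.002]
ft_force: [-5.0, 3.4, 12.8]
grip_width: 0.624
gripper_force: 33.7
```

It made contact at z = 43.5, exactly the expected floor height. Releasing, then rising straight up.

Emit:
arm_command(
  targets=[
    {"tx": 0,"ty": 0,"tz": -0.002,"wx": 0,"wy": 0,"wz": 0,"jaw": 0.8},
    {"tx": 0,"ty": 0,"tz": -0.002,"wx": 0,"wy": 0,"wz": 0,"jaw": 0.25},
    {"tx": 0,"ty": 0,"tz": -0.002,"wx": 0,"wy": 0,"wz": 0,"jaw": 0.1},
    {"tx": 0,"ty": 0,"tz": -0.002,"wx": 0,"wy": 0,"wz": 0,"jaw": 0},
    {"tx": 0,"ty": 0,"tz": -0.002,"wx": 0,"wy": 0,"wz": 0,"jaw": 0},
  ],
)

```text
time_s: 8.32
tcp_pos: [0.5914, -0.2312, 0.0421]
eef_rot: [-2.248, -2.194, 0.0]
ft_force: [-0.7, 0.0, 0.9]
grip_width: 0.999
gripper_force: 0.0
```

Emit:
arm_command(
  targets=[
    {"tx": 0,"ty": 0,"tz": -0.03,"wx": 0,"wy": 0,"wz": 0,"jaw": 0},
    {"tx": 0,"ty": 0,"tz": -0.07,"wx": 0,"wy": 0,"wz": 0,"jaw": 0},
    {"tx": 0,"ty": 0,"tz": -0.11,"wx": 0,"wy": 0,"wz": 0,"jaw": 0},
    {"tx": 0,"ty": 0,"tz": -0.14,"wx": 0,"wy": 0,"wz": 0,"jaw": 0},
    {"tx": 0,"ty": 0,"tz": -0.15,"wx": 0,"wy": 0,"wz": 0,"jaw": 0},
  ],
)

```text
time_s: 8.95
tcp_pos: [0.5924, -0.2319, 0.1946]
eef_rot: [2.246, 2.192, 0.003]
ft_force: [-0.2, 0.7, -0.2]
grip_width: 1.002
gripper_force: 0.0
```

```bash
python3 go.py 465 70 180 60;python3 - <<'E'
from h import *
im,d=ctrl.grab_frame("side"); cv2.imwrite("pics/s2.png",cv2.resize(im[100:400,220:540],(640,600)))
E
```

```text
t 8.95 tcp [ 0.5924 -0.2319  0.1946] th -1.4 tilt [ 0.0039 -0.0016] j7 0.5294689160986928 grip 1.001522006940209 0.0
SHIFT [ 0.299 -0.135  0.014] WZ -1.36
```

View pics/s2.png

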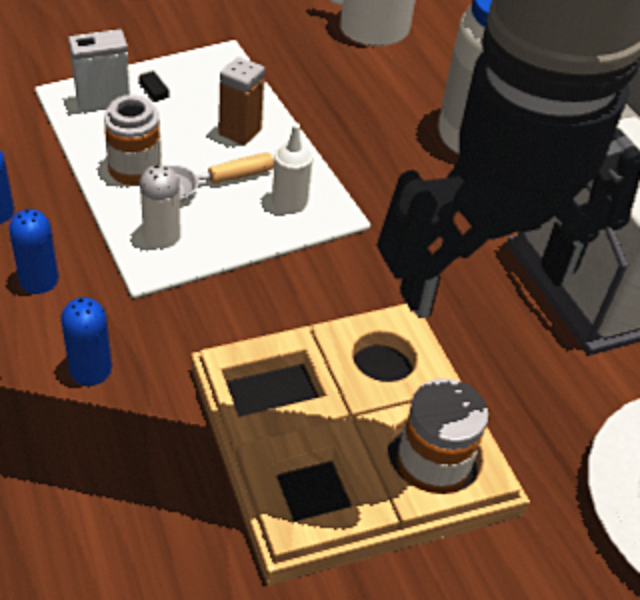

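The jar stands upright in the large hole at crop (445,440), and nothing else has moved. Next is the salt. I'll locate its blue neighbours to choose the jaw angle.

```bash
python3 - <<'E'
from h import *
c=ctrl.calibration("side"); W=cloud(np.load("side0.npy"),c["mtx"],c["T"])
for x0,y0,x1,y1 in [(203,170,226,213),(224,204,248,246),(250,248,276,293),(288,133,306,152),(307,175,358,200)]:
    w=W[y0:y1,x0:x1].reshape(-1,3); w=w[w[:,2]>(.03 if x0<280 else .011)]
    print(cv2.minEnclosingCircle((w[:,:2]*1000).astype(np.float32)),np.nanmax(w[:,2]))
E
```

```text
((328.1522521972656, 115.6229248046875), 56.07234573364258) 0.08368353263966533
((345.27734375, 55.61799621582031), 18.285913467407227) 0.08367922371811054
((367.0526123046875, -58.834041595458984), 17.893550872802734) 0.08360437992999303
((498.87884521484375, 251.8909912109375), 81.13355255126953) 0.085497843963661
((535.2738037109375, 103.922607421875), 78.79967498779297) 0.08614654839188163
```

Emit:
arm_command(
  targets=[
    {"tx": 0.05,"ty": -0.02,"tz": 0,"wx": 0,"wy": 0,"wz": 0,"jaw": 0},
    {"tx": 0.11,"ty": -0.045,"tz": 0,"wx": 0,"wy": 0,"wz": 0,"jaw": 0},
    {"tx": 0.165,"ty": -0.07,"tz": 0,"wx": 0,"wy": 0,"wz": 0,"jaw": 0},
    {"tx": 0.22,"ty": -0.1,"tz": 0,"wx": 0,"wy": 0,"wz": 0,"jaw": 0},
    {"tx": 0.27,"ty": -0.125,"tz": 0,"wx": 0,"wy": 0,"wz": 0,"jaw": 0},
  ],
)

```text
time_s: 9.62
tcp_pos: [0.4705, 0.0441, 0.1906]
eef_rot: [-2.245, -2.194, 0.003]
ft_force: [0.6, 1.2, -0.4]
grip_width: 1.002
gripper_force: 0.0
```

Emit:
arm_command(
  targets=[
    {"tx": 0.029,"ty": -0.01,"tz": 0.01,"wx": 0,"wy": 0,"wz": 0,"jaw": 0},
    {"tx": 0.029,"ty": -0.01,"tz": 0.03,"wx": 0,"wy": 0,"wz": 0,"jaw": 0},
    {"tx": 0.029,"ty": -0.01,"tz": 0.05,"wx": 0,"wy": 0,"wz": 0,"jaw": 0},
    {"tx": 0.029,"ty": -0.01,"tz": 0.06,"wx": 0,"wy": 0,"wz": 0,"jaw": 0},
    {"tx": 0.029,"ty": -0.01,"tz": 0.06,"wx": 0,"wy": 0,"wz": 0,"jaw": 0},
  ],
)

```text
time_s: 10.25
tcp_pos: [0.4626, 0.0708, 0.1311]
eef_rot: [-2.248, -2.193, 0.004]
ft_force: [0.0, 0.7, -0.4]
grip_width: 1.0
gripper_force: 0.0
```

```bash
python3 go.py 465 70 36 -1.4
```

```text
t 10.25 tcp [0.4626 0.0708 0.1311] th -1.4 tilt [-0.0029 -0.0009] j7 -0.08732570681843609 grip 1.0004307353704935 0.0
SHIFT [-0.001  0.003  0.095] WZ -0.0
```

Emit:
arm_command(
  targets=[
    {"tx": -0.001,"ty": 0.002,"tz": 0.025,"wx": 0,"wy": 0,"wz": 0,"jaw": 0},
    {"tx": -0.001,"ty": 0.002,"tz": 0.055,"wx": 0,"wy": 0,"wz": 0,"jaw": 0},
    {"tx": -0.001,"ty": 0.002,"tz": 0.08,"wx": 0,"wy": 0,"wz": 0,"jaw": 0},
    {"tx": -0.001,"ty": 0.002,"tz": 0.095,"wx": 0,"wy": 0,"wz": 0,"jaw": 0},
    {"tx": -0.001,"ty": 0.002,"tz": 0.096,"wx": 0,"wy": 0,"wz": 0,"jaw": 0},
  ],
)

```text
time_s: 10.88
tcp_pos: [0.4653, 0.0699, 0.0359]
eef_rot: [-2.248, -2.194, 0.002]
ft_force: [0.4, 0.1, -0.6]
grip_width: 1.0
gripper_force: 0.0
```

Emit:
arm_command(
  targets=[
    {"tx": 0,"ty": 0,"tz": 0,"wx": 0,"wy": 0,"wz": 0,"jaw": 0.3},
    {"tx": 0,"ty": 0,"tz": 0,"wx": 0,"wy": 0,"wz": 0,"jaw": 0.5},
    {"tx": 0,"ty": 0,"tz": 0,"wx": 0,"wy": 0,"wz": 0,"jaw": 0.7},
    {"tx": 0,"ty": 0,"tz": 0,"wx": 0,"wy": 0,"wz": 0,"jaw": 0.95},
    {"tx": 0,"ty": 0,"tz": 0,"wx": 0,"wy": 0,"wz": 0,"jaw": 0.95},
  ],
  force=30,
)

```text
time_s: 11.5
tcp_pos: [0.466, 0.0702, 0.0371]
eef_rot: [2.248, 2.194, 0.002]
ft_force: [-1.8, 0.2, 6.1]
grip_width: 0.415
gripper_force: 30.1
```

```bash
python3 go.py 593 -138 200 -1.5
```

```text
t 11.5 tcp [0.466  0.0702 0.0371] th -1.4 tilt [0.0008 0.0007] j7 -0.004213034221171594 grip 0.4148679774740372 30.08178636431694
SHIFT [-0.205  0.132 -0.163] WZ 0.0
```

Emit:
arm_command(
  targets=[
    {"tx": 0,"ty": 0,"tz": -0.02,"wx": 0,"wy": 0,"wz": 0,"jaw": 0.95},
    {"tx": 0,"ty": 0,"tz": -0.06,"wx": 0,"wy": 0,"wz": 0,"jaw": 0.95},
    {"tx": 0,"ty": 0,"tz": -0.11,"wx": 0,"wy": 0,"wz": 0,"jaw": 0.95},
    {"tx": 0,"ty": 0,"tz": -0.15,"wx": 0,"wy": 0,"wz": 0,"jaw": 0.95},
    {"tx": -0.02,"ty": 0.015,"tz": -0.16,"wx": 0,"wy": 0,"wz": 0,"jaw": 0.95},
  ],
)

```text
time_s: 12.12
tcp_pos: [0.4814, 0.0519, 0.199]
eef_rot: [2.242, 2.199, 0.009]
ft_force: [0.6, -0.3, -2.3]
grip_width: 0.414
gripper_force: 30.4
```

Emit:
arm_command(
  targets=[
    {"tx": -0.045,"ty": 0.03,"tz": 0,"wx": 0,"wy": 0,"wz": 0,"jaw": 0.95},
    {"tx": -0.095,"ty": 0.06,"tz": 0,"wx": 0,"wy": 0,"wz": 0,"jaw": 0.95},
    {"tx": -0.145,"ty": 0.09,"tz": 0,"wx": 0,"wy": 0,"wz": 0,"jaw": 0.95},
    {"tx": -0.175,"ty": 0.11,"tz": 0,"wx": 0,"wy": 0,"wz": 0,"jaw": 0.95},
    {"tx": -0.185,"ty": 0.117,"tz": 0,"wx": 0,"wy": 0,"wz": 0,"jaw": 0.95},
  ],
)

```text
time_s: 12.75
tcp_pos: [0.5924, -0.1412, 0.1954]
eef_rot: [2.253, 2.19, -0.004]
ft_force: [0.4, 0.2, -2.0]
grip_width: 0.413
gripper_force: 30.5
```

```bash
python3 go.py 593 -138 60 -1.5
```

```text
t 12.75 tcp [ 0.5924 -0.1412  0.1954] th -1.6 tilt [-0.0015 -0.0018] j7 0.385194942128732 grip 0.4130403504735027 30.457100719213486
SHIFT [0.003 0.001 0.135] WZ -0.0
```

Emit:
arm_command(
  targets=[
    {"tx": 0.002,"ty": 0.001,"tz": 0.04,"wx": 0,"wy": 0,"wz": 0,"jaw": 0.95},
    {"tx": 0.002,"ty": 0.001,"tz": 0.09,"wx": 0,"wy": 0,"wz": 0,"jaw": 0.95},
    {"tx": 0.002,"ty": 0.001,"tz": 0.125,"wx": 0,"wy": 0,"wz": 0,"jaw": 0.95},
    {"tx": 0.002,"ty": 0.001,"tz": 0.13,"wx": 0,"wy": 0,"wz": 0,"jaw": 0.95},
    {"tx": 0.002,"ty": 0.001,"tz": 0.13,"wx": 0,"wy": 0,"wz": 0,"jaw": 0.95},
  ],
)

```text
time_s: 13.38
tcp_pos: [0.5942, -0.1354, 0.0671]
eef_rot: [2.247, 2.195, 0.002]
ft_force: [-0.6, -0.3, -0.4]
grip_width: 0.419
gripper_force: 30.5
```

```bash
python3 go.py 593 -138 41 -1.5
```

```text
t 13.375 tcp [ 0.5942 -0.1354  0.0671] th -1.3 tilt [0.001  0.0003] j7 0.436301238326223 grip 0.41909081255066344 30.483062155544758
SHIFT [-0.003 -0.001  0.026] WZ 0.0
```

Emit:
arm_command(
  targets=[
    {"tx": -0.002,"ty": -0.001,"tz": 0.005,"wx": 0,"wy": 0,"wz": 0,"jaw": 0.95},
    {"tx": -0.002,"ty": -0.001,"tz": 0.012,"wx": 0,"wy": 0,"wz": 0,"jaw": 0.95},
    {"tx": -0.002,"ty": -0.001,"tz": 0.018,"wx": 0,"wy": 0,"wz": 0,"jaw": 0.95},
    {"tx": -0.002,"ty": -0.001,"tz": 0.022,"wx": 0,"wy": 0,"wz": 0,"jaw": 0.95},
    {"tx": -0.002,"ty": -0.001,"tz": 0.024,"wx": 0,"wy": 0,"wz": 0,"jaw": 0.95},
  ],
)

```text
time_s: 14.0
tcp_pos: [0.5924, -0.138, 0.0419]
eef_rot: [-2.248, -2.194, 0.0]
ft_force: [-0.1, -0.1, -2.1]
grip_width: 0.415
gripper_force: 30.5
```

Emit:
arm_command(
  targets=[
    {"tx": 0,"ty": 0,"tz": 0.001,"wx": 0,"wy": 0,"wz": 0,"jaw": 0.95},
    {"tx": 0,"ty": 0,"tz": 0.002,"wx": 0,"wy": 0,"wz": 0,"jaw": 0.95},
    {"tx": 0,"ty": 0,"tz": 0.003,"wx": 0,"wy": 0,"wz": 0,"jaw": 0.95},
    {"tx": 0,"ty": 0,"tz": 0.003,"wx": 0,"wy": 0,"wz": 0,"jaw": 0.95},
    {"tx": 0,"ty": 0,"tz": 0.003,"wx": 0,"wy": 0,"wz": 0,"jaw": 0.95},
  ],
)

```text
time_s: 14.62
tcp_pos: [0.5928, -0.1383, 0.0402]
eef_rot: [2.248, 2.194, 0.001]
ft_force: [-2.0, 0.9, 5.6]
grip_width: 0.412
gripper_force: 30.9
```

Contact at z = 40.2 against 40.1 expected, so it is on the floor. Releasing.

Emit:
arm_command(
  targets=[
    {"tx": 0,"ty": 0,"tz": -0.001,"wx": 0,"wy": 0,"wz": 0,"jaw": 0.95},
    {"tx": 0,"ty": 0,"tz": -0.001,"wx": 0,"wy": 0,"wz": 0,"jaw": 0.4},
    {"tx": 0,"ty": 0,"tz": -0.001,"wx": 0,"wy": 0,"wz": 0,"jaw": 0.2},
    {"tx": 0,"ty": 0,"tz": -0.001,"wx": 0,"wy": 0,"wz": 0,"jaw": 0.1},
    {"tx": 0,"ty": 0,"tz": -0.001,"wx": 0,"wy": 0,"wz": 0,"jaw": 0.1},
  ],
)

```text
time_s: 15.25
tcp_pos: [0.5926, -0.1382, 0.0402]
eef_rot: [2.248, 2.194, -0.0]
ft_force: [-1.1, 0.2, -0.5]
grip_width: 0.901
gripper_force: 0.0
```

Emit:
arm_command(
  targets=[
    {"tx": 0,"ty": 0,"tz": -0.03,"wx": 0,"wy": 0,"wz": 0,"jaw": 0},
    {"tx": 0,"ty": 0,"tz": -0.07,"wx": 0,"wy": 0,"wz": 0,"jaw": 0},
    {"tx": 0,"ty": 0,"tz": -0.11,"wx": 0,"wy": 0,"wz": 0,"jaw": 0},
    {"tx": 0,"ty": 0,"tz": -0.14,"wx": 0,"wy": 0,"wz": 0,"jaw": 0},
    {"tx": 0,"ty": 0,"tz": -0.15,"wx": 0,"wy": 0,"wz": 0,"jaw": 0},
  ],
)

```text
time_s: 15.88
tcp_pos: [0.5937, -0.1388, 0.1926]
eef_rot: [2.246, 2.192, 0.004]
ft_force: [-0.3, 0.1, -0.1]
grip_width: 1.003
gripper_force: 0.0
```

```bash
python3 go.py 584.3 191.5 190 38;python3 go.py 584.3 191.5 190 -52
```

```text
t 15.875 tcp [ 0.5937 -0.1388  0.1926] th -1.4 tilt [ 0.0042 -0.0009] j7 0.38722388167253197 grip 1.0026593420567604 0.0
SHIFT [ 0.33  -0.017  0.002] WZ -0.88
t 15.875 tcp [ 0.5937 -0.1388  0.1926] th -1.4 tilt [ 0.0042 -0.0009] j7 0.38722388167253197 grip 1.0026593420567604 0.0
SHIFT [ 0.33  -0.017  0.002] WZ 1.12
```

Emit:
arm_command(
  targets=[
    {"tx": 0.05,"ty": -0.002,"tz": 0,"wx": 0,"wy": 0,"wz": -0.15,"jaw": 0},
    {"tx": 0.11,"ty": -0.005,"tz": 0,"wx": 0,"wy": 0,"wz": -0.35,"jaw": 0},
    {"tx": 0.17,"ty": -0.008,"tz": 0,"wx": 0,"wy": 0,"wz": -0.55,"jaw": 0},
    {"tx": 0.23,"ty": -0.012,"tz": 0,"wx": 0,"wy": 0,"wz": -0.75,"jaw": 0},
    {"tx": 0.28,"ty": -0.015,"tz": 0,"wx": 0,"wy": 0,"wz": -0.88,"jaw": 0},
  ],
)

```text
time_s: 16.5
tcp_pos: [0.5831, 0.1453, 0.1888]
eef_rot: [-1.363, -2.828, 0.001]
ft_force: [0.5, -0.2, 0.3]
grip_width: 1.0
gripper_force: 0.0
```

```bash
python3 go.py 584.3 191.5 150 38
```

```text
t 16.5 tcp [0.5831 0.1453 0.1888] th 38.5 tilt [-0.0025  0.0006] j7 0.5280931068547059 grip 0.9997918372588378 0.0
SHIFT [0.035 0.03  0.039] WZ 0.01
```

Emit:
arm_command(
  targets=[
    {"tx": 0.02,"ty": 0.015,"tz": 0.01,"wx": 0,"wy": 0,"wz": 0.01,"jaw": 0},
    {"tx": 0.034,"ty": 0.029,"tz": 0.025,"wx": 0,"wy": 0,"wz": 0.01,"jaw": 0},
    {"tx": 0.034,"ty": 0.029,"tz": 0.045,"wx": 0,"wy": 0,"wz": 0.01,"jaw": 0},
    {"tx": 0.034,"ty": 0.029,"tz": 0.055,"wx": 0,"wy": 0,"wz": 0.01,"jaw": 0},
    {"tx": 0.034,"ty": 0.029,"tz": 0.055,"wx": 0,"wy": 0,"wz": 0.01,"jaw": 0},
  ],
)

```text
time_s: 17.12
tcp_pos: [0.5855, 0.1853, 0.1338]
eef_rot: [-1.385, -2.818, 0.004]
ft_force: [-0.6, -0.4, 0.4]
grip_width: 1.002
gripper_force: 0.0
```

```bash
python3 go.py 584.3 191.5 36 38; python3 - <<'E'
from h import *
im,d=ctrl.grab_frame("wrist"); cv2.imwrite("pics/w2.png",im)
E
```

```text
t 17.125 tcp [0.5855 0.1853 0.1338] th 37.6 tilt [-0.0027 -0.0017] j7 0.46203461315623773 grip 1.002277786507712 0.0
SHIFT [0.006 0.003 0.098] WZ -0.01
```

View pics/w2.png

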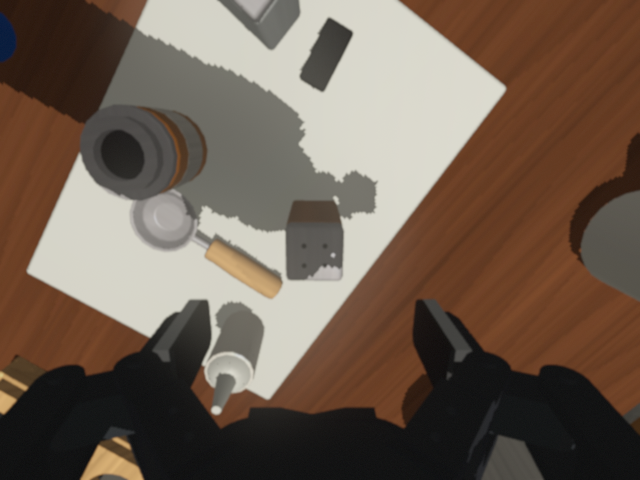

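The pepper sits square between the jaws at (315,255) and the glue at (222,390) is clear. Descending and gripping.

Emit:
arm_command(
  targets=[
    {"tx": 0.004,"ty": 0.002,"tz": 0.025,"wx": 0,"wy": 0,"wz": 0,"jaw": 0},
    {"tx": 0.004,"ty": 0.002,"tz": 0.055,"wx": 0,"wy": 0,"wz": 0,"jaw": 0},
    {"tx": 0.004,"ty": 0.002,"tz": 0.08,"wx": 0,"wy": 0,"wz": 0,"jaw": 0},
    {"tx": 0.004,"ty": 0.002,"tz": 0.097,"wx": 0,"wy": 0,"wz": 0,"jaw": 0},
    {"tx": 0.004,"ty": 0.002,"tz": 0.098,"wx": 0,"wy": 0,"wz": 0,"jaw": 0},
  ],
)

```text
time_s: 17.8
tcp_pos: [0.5848, 0.1907, 0.0366]
eef_rot: [-1.383, -2.819, 0.002]
ft_force: [-0.4, -0.4, 0.2]
grip_width: 1.003
gripper_force: 0.0
```

Emit:
arm_command(
  targets=[
    {"tx": 0,"ty": 0,"tz": 0,"wx": 0,"wy": 0,"wz": 0,"jaw": 0.3},
    {"tx": 0,"ty": 0,"tz": 0,"wx": 0,"wy": 0,"wz": 0,"jaw": 0.5},
    {"tx": 0,"ty": 0,"tz": 0,"wx": 0,"wy": 0,"wz": 0,"jaw": 0.7},
    {"tx": 0,"ty": 0,"tz": 0,"wx": 0,"wy": 0,"wz": 0,"jaw": 0.95},
    {"tx": 0,"ty": 0,"tz": 0,"wx": 0,"wy": 0,"wz": 0,"jaw": 0.95},
  ],
  force=30,
)

```text
time_s: 18.42
tcp_pos: [0.5859, 0.1912, 0.0383]
eef_rot: [1.383, 2.82, 0.002]
ft_force: [-1.5, 0.5, 5.6]
grip_width: 0.395
gripper_force: 30.6
```

```bash
python3 go.py 495.5 -230 200 -1.5
```

```text
t 18.425 tcp [0.5859 0.1912 0.0383] th 37.8 tilt [0.0015 0.0005] j7 0.48365592583229583 grip 0.39476732937649717 30.616625547409058
SHIFT [-0.278 -0.329 -0.162] WZ 0.87
```

Emit:
arm_command(
  targets=[
    {"tx": 0,"ty": 0,"tz": -0.02,"wx": 0,"wy": 0,"wz": 0,"jaw": 0.95},
    {"tx": 0,"ty": 0,"tz": -0.06,"wx": 0,"wy": 0,"wz": 0,"jaw": 0.95},
    {"tx": 0,"ty": 0,"tz": -0.11,"wx": 0,"wy": 0,"wz": 0,"jaw": 0.95},
    {"tx": 0,"ty": 0,"tz": -0.15,"wx": 0,"wy": 0,"wz": 0,"jaw": 0.95},
    {"tx": -0.01,"ty": -0.012,"tz": -0.16,"wx": 0,"wy": 0,"wz": 0,"jaw": 0.95},
  ],
)

```text
time_s: 19.05
tcp_pos: [0.5831, 0.1778, 0.1997]
eef_rot: [1.377, 2.82, 0.007]
ft_force: [-1.1, 0.0, -1.2]
grip_width: 0.394
gripper_force: 30.3
```

Emit:
arm_command(
  targets=[
    {"tx": -0.03,"ty": -0.035,"tz": 0,"wx": 0,"wy": 0,"wz": 0.15,"jaw": 0.95},
    {"tx": -0.065,"ty": -0.075,"tz": 0,"wx": 0,"wy": 0,"wz": 0.35,"jaw": 0.95},
    {"tx": -0.1,"ty": -0.12,"tz": 0,"wx": 0,"wy": 0,"wz": 0.55,"jaw": 0.95},
    {"tx": -0.14,"ty": -0.165,"tz": 0,"wx": 0,"wy": 0,"wz": 0.75,"jaw": 0.95},
    {"tx": -0.17,"ty": -0.2,"tz": 0,"wx": 0,"wy": 0,"wz": 0.87,"jaw": 0.95},
  ],
)

```text
time_s: 19.68
tcp_pos: [0.5249, -0.0849, 0.1954]
eef_rot: [-2.255, -2.185, 0.006]
ft_force: [0.6, 0.6, -1.1]
grip_width: 0.398
gripper_force: 30.3
```

```bash
python3 go.py 495.5 -230 200 -1.5
```

```text
t 19.675 tcp [ 0.5249 -0.0849  0.1954] th -1.8 tilt [-0.004 -0.001] j7 0.26958387053372435 grip 0.39845102394938164 30.300173610448837
SHIFT [-0.146 -0.025 -0.004] WZ -0.01
```

Emit:
arm_command(
  targets=[
    {"tx": -0.04,"ty": -0.007,"tz": 0,"wx": 0,"wy": 0,"wz": 0,"jaw": 0.95},
    {"tx": -0.09,"ty": -0.015,"tz": 0,"wx": 0,"wy": 0,"wz": 0,"jaw": 0.95},
    {"tx": -0.13,"ty": -0.022,"tz": 0,"wx": 0,"wy": 0,"wz": 0,"jaw": 0.95},
    {"tx": -0.145,"ty": -0.025,"tz": 0,"wx": 0,"wy": 0,"wz": 0,"jaw": 0.95},
    {"tx": -0.145,"ty": -0.025,"tz": 0,"wx": 0,"wy": 0,"wz": 0,"jaw": 0.95},
  ],
)

```text
time_s: 20.3
tcp_pos: [0.498, -0.226, 0.1961]
eef_rot: [-2.25, -2.189, 0.002]
ft_force: [0.7, 0.1, -1.2]
grip_width: 0.398
gripper_force: 30.3
```

```bash
python3 go.py 495.5 -230 68 -1.5
```

```text
t 20.3 tcp [ 0.498  -0.226   0.1961] th -1.6 tilt [-0.0023  0.001 ] j7 0.5702623926593491 grip 0.39810006865031067 30.298086181282997
SHIFT [-0.004 -0.002  0.128] WZ -0.0
```

Emit:
arm_command(
  targets=[
    {"tx": -0.004,"ty": -0.002,"tz": 0.04,"wx": 0,"wy": 0,"wz": 0,"jaw": 0.95},
    {"tx": -0.004,"ty": -0.002,"tz": 0.09,"wx": 0,"wy": 0,"wz": 0,"jaw": 0.95},
    {"tx": -0.004,"ty": -0.002,"tz": 0.12,"wx": 0,"wy": 0,"wz": 0,"jaw": 0.95},
    {"tx": -0.004,"ty": -0.002,"tz": 0.128,"wx": 0,"wy": 0,"wz": 0,"jaw": 0.95},
    {"tx": -0.004,"ty": -0.002,"tz": 0.128,"wx": 0,"wy": 0,"wz": 0,"jaw": 0.95},
  ],
)

```text
time_s: 20.92
tcp_pos: [0.4979, -0.2279, 0.0693]
eef_rot: [-2.245, -2.196, -0.001]
ft_force: [0.5, 0.4, -0.9]
grip_width: 0.392
gripper_force: 30.3
```

```bash
python3 go.py 495.5 -230 42 -1.5
```

```text
t 20.925 tcp [ 0.4979 -0.2279  0.0693] th -1.3 tilt [-0.      0.0008] j7 0.6571904811233978 grip 0.3919442134399541 30.318686440587044
SHIFT [-0.002 -0.002  0.027] WZ 0.01
```

Emit:
arm_command(
  targets=[
    {"tx": -0.002,"ty": -0.002,"tz": 0.005,"wx": 0,"wy": 0,"wz": 0,"jaw": 0.95},
    {"tx": -0.002,"ty": -0.002,"tz": 0.012,"wx": 0,"wy": 0,"wz": 0,"jaw": 0.95},
    {"tx": -0.002,"ty": -0.002,"tz": 0.018,"wx": 0,"wy": 0,"wz": 0,"jaw": 0.95},
    {"tx": -0.002,"ty": -0.002,"tz": 0.023,"wx": 0,"wy": 0,"wz": 0,"jaw": 0.95},
    {"tx": -0.002,"ty": -0.002,"tz": 0.026,"wx": 0,"wy": 0,"wz": 0,"jaw": 0.95},
  ],
)

```text
time_s: 21.55
tcp_pos: [0.4951, -0.2311, 0.0429]
eef_rot: [-2.248, -2.194, 0.0]
ft_force: [0.9, 0.4, -1.3]
grip_width: 0.39
gripper_force: 30.3
```

Emit:
arm_command(
  targets=[
    {"tx": 0,"ty": 0,"tz": 0.001,"wx": 0,"wy": 0,"wz": 0,"jaw": 0.95},
    {"tx": 0,"ty": 0,"tz": 0.002,"wx": 0,"wy": 0,"wz": 0,"jaw": 0.95},
    {"tx": 0,"ty": 0,"tz": 0.003,"wx": 0,"wy": 0,"wz": 0,"jaw": 0.95},
    {"tx": 0,"ty": 0,"tz": 0.003,"wx": 0,"wy": 0,"wz": 0,"jaw": 0.95},
    {"tx": 0,"ty": 0,"tz": 0.003,"wx": 0,"wy": 0,"wz": 0,"jaw": 0.95},
  ],
)

```text
time_s: 22.18
tcp_pos: [0.4954, -0.2313, 0.0413]
eef_rot: [2.248, 2.194, 0.001]
ft_force: [-2.8, 1.7, 5.6]
grip_width: 0.391
gripper_force: 31.1
```

Contact at 41.3, as expected. I'll open partly to keep clear of the jar, then rise.

Emit:
arm_command(
  targets=[
    {"tx": 0,"ty": 0,"tz": -0.001,"wx": 0,"wy": 0,"wz": 0,"jaw": 0.95},
    {"tx": 0,"ty": 0,"tz": -0.001,"wx": 0,"wy": 0,"wz": 0,"jaw": 0.5},
    {"tx": 0,"ty": 0,"tz": -0.001,"wx": 0,"wy": 0,"wz": 0,"jaw": 0.3},
    {"tx": 0,"ty": 0,"tz": -0.001,"wx": 0,"wy": 0,"wz": 0,"jaw": 0.3},
    {"tx": 0,"ty": 0,"tz": -0.001,"wx": 0,"wy": 0,"wz": 0,"jaw": 0.3},
  ],
)

```text
time_s: 22.8
tcp_pos: [0.4953, -0.2312, 0.0413]
eef_rot: [2.248, 2.194, -0.0]
ft_force: [0.4, -0.2, -0.9]
grip_width: 0.702
gripper_force: 0.0
```

Emit:
arm_command(
  targets=[
    {"tx": 0,"ty": 0,"tz": -0.03,"wx": 0,"wy": 0,"wz": 0,"jaw": 0.3},
    {"tx": 0,"ty": 0,"tz": -0.07,"wx": 0,"wy": 0,"wz": 0,"jaw": 0.3},
    {"tx": 0,"ty": 0,"tz": -0.11,"wx": 0,"wy": 0,"wz": 0,"jaw": 0.3},
    {"tx": 0,"ty": 0,"tz": -0.14,"wx": 0,"wy": 0,"wz": 0,"jaw": 0},
    {"tx": 0,"ty": 0,"tz": -0.15,"wx": 0,"wy": 0,"wz": 0,"jaw": 0},
  ],
)

```text
time_s: 23.42
tcp_pos: [0.4962, -0.2319, 0.1933]
eef_rot: [2.246, 2.192, 0.003]
ft_force: [-0.7, 0.6, 0.7]
grip_width: 1.003
gripper_force: 0.0
```

```bash
python3 go.py 461 285.3 190 85; python3 go.py 461 285.3 190 -5; python3 - <<'E'
from h import *
im,d=ctrl.grab_frame("side"); cv2.imwrite("pics/s3.png",cv2.resize(im[100:400,220:540],(640,600)))
E
```

```text
t 23.425 tcp [ 0.4962 -0.2319  0.1933] th -1.4 tilt [ 0.0037 -0.0013] j7 0.5874978831098309 grip 1.003227411218433 0.0
SHIFT [ 0.516 -0.048  0.002] WZ -1.92
t 23.425 tcp [ 0.4962 -0.2319  0.1933] th -1.4 tilt [ 0.0037 -0.0013] j7 0.5874978831098309 grip 1.003227411218433 0.0
SHIFT [ 0.516 -0.048  0.002] WZ 0.08
```

View pics/s3.png

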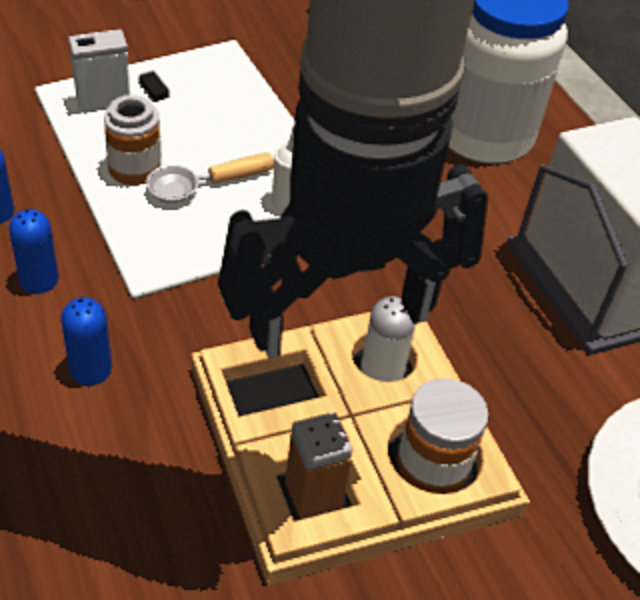

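The jar, salt and pepper stand in their wells at crop (445,440), (388,340) and (320,465). Last is the tin, gripped across its long side so it hardly needs turning.

Emit:
arm_command(
  targets=[
    {"tx": 0.05,"ty": -0.005,"tz": 0,"wx": 0,"wy": 0,"wz": 0.02,"jaw": 0},
    {"tx": 0.11,"ty": -0.01,"tz": 0,"wx": 0,"wy": 0,"wz": 0.04,"jaw": 0},
    {"tx": 0.17,"ty": -0.015,"tz": 0,"wx": 0,"wy": 0,"wz": 0.06,"jaw": 0},
    {"tx": 0.23,"ty": -0.02,"tz": 0,"wx": 0,"wy": 0,"wz": 0.08,"jaw": 0},
    {"tx": 0.29,"ty": -0.025,"tz": 0,"wx": 0,"wy": 0,"wz": 0.08,"jaw": 0},
  ],
)

```text
time_s: 24.1
tcp_pos: [0.4759, 0.0612, 0.1898]
eef_rot: [-2.315, -2.122, 0.003]
ft_force: [0.9, 0.9, -1.5]
grip_width: 0.998
gripper_force: 0.0
```

Emit:
arm_command(
  targets=[
    {"tx": 0.06,"ty": 0,"tz": 0,"wx": 0,"wy": 0,"wz": 0,"jaw": 0},
    {"tx": 0.12,"ty": 0,"tz": 0,"wx": 0,"wy": 0,"wz": 0,"jaw": 0},
    {"tx": 0.17,"ty": 0,"tz": 0,"wx": 0,"wy": 0,"wz": 0,"jaw": 0},
    {"tx": 0.21,"ty": 0,"tz": 0.02,"wx": 0,"wy": 0,"wz": 0,"jaw": 0},
    {"tx": 0.22,"ty": 0,"tz": 0.04,"wx": 0,"wy": 0,"wz": 0,"jaw": 0},
  ],
)

```text
time_s: 24.72
tcp_pos: [0.4944, 0.2827, 0.1486]
eef_rot: [-2.308, -2.128, 0.003]
ft_force: [0.2, -0.4, -0.2]
grip_width: 0.999
gripper_force: 0.0
```

```bash
python3 go.py 461 285.3 140 -5
```

```text
t 24.725 tcp [0.4944 0.2827 0.1486] th -4.6 tilt [-0.003   0.0004] j7 -0.4801358160373321 grip 0.9991952509303045 0.0
SHIFT [-0.    -0.033  0.009] WZ 0.01
```

Emit:
arm_command(
  targets=[
    {"tx": 0,"ty": -0.02,"tz": 0.0,"wx": 0,"wy": 0,"wz": 0.01,"jaw": 0},
    {"tx": 0,"ty": -0.033,"tz": 0.01,"wx": 0,"wy": 0,"wz": 0.01,"jaw": 0},
    {"tx": 0,"ty": -0.033,"tz": 0.02,"wx": 0,"wy": 0,"wz": 0.01,"jaw": 0},
    {"tx": 0,"ty": -0.033,"tz": 0.02,"wx": 0,"wy": 0,"wz": 0.01,"jaw": 0},
    {"tx": 0,"ty": -0.033,"tz": 0.02,"wx": 0,"wy": 0,"wz": 0.01,"jaw": 0},
  ],
)

```text
time_s: 25.35
tcp_pos: [0.4643, 0.281, 0.1312]
eef_rot: [2.325, 2.112, 0.0]
ft_force: [0.3, 0.6, 0.1]
grip_width: 1.0
gripper_force: 0.0
```

```bash
python3 go.py 461 285.3 36 -5; python3 - <<'E'
from h import *
im,d=ctrl.grab_frame("wrist"); cv2.imwrite("pics/w3.png",im)
E
```

```text
t 25.35 tcp [0.4643 0.281  0.1312] th -5.5 tilt [ 0.0005 -0.0003] j7 -0.5259860502453831 grip 0.9995790883677961 0.0
SHIFT [ 0.004 -0.004  0.095] WZ -0.01
```

View pics/w3.png

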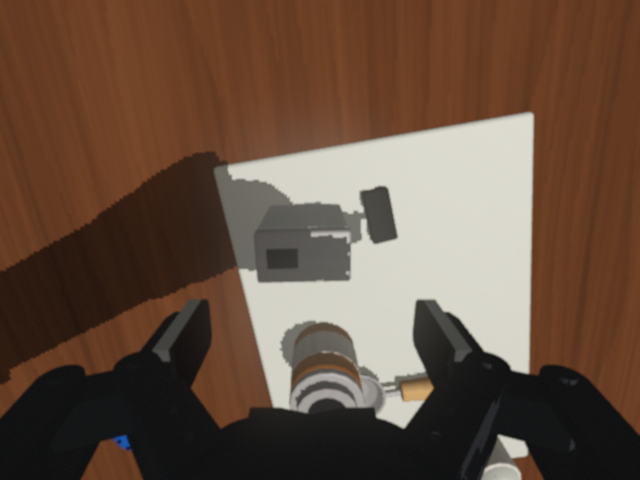

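The tin is at (303,250), about 5 mm left of the jaw centre. The black thing at (380,215) lies under the right finger, so I'll check its height.

```bash
python3 - <<'E'
from h import *
c=ctrl.calibration("side"); W=cloud(np.load("side0.npy"),c["mtx"],c["T"]); im=cv2.imread("pics/side0.png")
m=np.zeros((480,640),bool); m[130:156,286:310]=im[130:156,286:310].max(2)<60
m=cv2.erode(m.astype(np.uint8),np.ones((2,2)))>0
w=W[m]; print(len(w),np.nanpercentile(w,[2,50,98],axis=0))
E
```

```text
116 [[0.4723 0.1733 0.0116]
 [0.5164 0.2766 0.0195]
 [0.5276 0.2985 0.0779]]
```

Its top is at about z = 20 mm and the fingertips stay above 36 mm, so it is clear. Descending.

Emit:
arm_command(
  targets=[
    {"tx": 0.003,"ty": -0.005,"tz": 0.02,"wx": 0,"wy": 0,"wz": 0,"jaw": 0},
    {"tx": 0.003,"ty": -0.005,"tz": 0.05,"wx": 0,"wy": 0,"wz": 0,"jaw": 0},
    {"tx": 0.003,"ty": -0.005,"tz": 0.075,"wx": 0,"wy": 0,"wz": 0,"jaw": 0},
    {"tx": 0.003,"ty": -0.005,"tz": 0.09,"wx": 0,"wy": 0,"wz": 0,"jaw": 0},
    {"tx": 0.003,"ty": -0.005,"tz": 0.094,"wx": 0,"wy": 0,"wz": 0,"jaw": 0},
  ],
)

```text
time_s: 26.02
tcp_pos: [0.4588, 0.2846, 0.0368]
eef_rot: [2.325, 2.113, -0.001]
ft_force: [-0.2, 0.7, -0.8]
grip_width: 1.001
gripper_force: 0.0
```

Emit:
arm_command(
  targets=[
    {"tx": 0,"ty": 0,"tz": 0,"wx": 0,"wy": 0,"wz": 0,"jaw": 0.2},
    {"tx": 0,"ty": 0,"tz": 0,"wx": 0,"wy": 0,"wz": 0,"jaw": 0.35},
    {"tx": 0,"ty": 0,"tz": 0,"wx": 0,"wy": 0,"wz": 0,"jaw": 0.55},
    {"tx": 0,"ty": 0,"tz": 0,"wx": 0,"wy": 0,"wz": 0,"jaw": 0.8},
    {"tx": 0,"ty": 0,"tz": 0,"wx": 0,"wy": 0,"wz": 0,"jaw": 0.8},
  ],
  force=30,
)

```text
time_s: 26.65
tcp_pos: [0.4598, 0.2854, 0.0385]
eef_rot: [2.324, 2.113, 0.004]
ft_force: [-0.4, -0.8, 5.2]
grip_width: 0.656
gripper_force: 33.0
```

```bash
python3 go.py 498 -135.5 200 -1.5
```

```text
t 26.65 tcp [0.4598 0.2854 0.0385] th -5.4 tilt [0.002  0.0015] j7 -0.4908010086066205 grip 0.655901995150716 32.99285039305687
SHIFT [-0.415  0.078 -0.162] WZ -0.09
```

Emit:
arm_command(
  targets=[
    {"tx": 0,"ty": 0,"tz": -0.02,"wx": 0,"wy": 0,"wz": 0,"jaw": 0.8},
    {"tx": 0,"ty": 0,"tz": -0.06,"wx": 0,"wy": 0,"wz": 0,"jaw": 0.8},
    {"tx": 0,"ty": 0,"tz": -0.11,"wx": 0,"wy": 0,"wz": 0,"jaw": 0.8},
    {"tx": 0,"ty": 0,"tz": -0.15,"wx": 0,"wy": 0,"wz": 0,"jaw": 0.8},
    {"tx": -0.02,"ty": 0.004,"tz": -0.16,"wx": 0,"wy": 0,"wz": 0,"jaw": 0.8},
  ],
)

```text
time_s: 27.28
tcp_pos: [0.4616, 0.2666, 0.1995]
eef_rot: [-2.32, -2.118, -0.008]
ft_force: [-0.1, 0.4, -1.9]
grip_width: 0.658
gripper_force: 32.5
```

Emit:
arm_command(
  targets=[
    {"tx": -0.045,"ty": 0.008,"tz": 0,"wx": 0,"wy": 0,"wz": -0.02,"jaw": 0.8},
    {"tx": -0.1,"ty": 0.018,"tz": 0,"wx": 0,"wy": 0,"wz": -0.04,"jaw": 0.8},
    {"tx": -0.155,"ty": 0.028,"tz": 0,"wx": 0,"wy": 0,"wz": -0.06,"jaw": 0.8},
    {"tx": -0.21,"ty": 0.038,"tz": 0,"wx": 0,"wy": 0,"wz": -0.08,"jaw": 0.8},
    {"tx": -0.25,"ty": 0.046,"tz": 0,"wx": 0,"wy": 0,"wz": -0.09,"jaw": 0.8},
  ],
)

```text
time_s: 27.9
tcp_pos: [0.4808, 0.0066, 0.1955]
eef_rot: [-2.252, -2.188, 0.006]
ft_force: [-0.7, 0.4, -2.2]
grip_width: 0.651
gripper_force: 32.4
```

```bash
python3 go.py 498 -135.5 200 -1.5
```

```text
t 27.9 tcp [0.4808 0.0066 0.1955] th -1.6 tilt [-0.0038 -0.0016] j7 0.04340084292673015 grip 0.6508146904175621 32.399672716856
SHIFT [-0.142  0.021 -0.004] WZ -0.0
```

Emit:
arm_command(
  targets=[
    {"tx": -0.04,"ty": 0.006,"tz": 0,"wx": 0,"wy": 0,"wz": 0,"jaw": 0.8},
    {"tx": -0.085,"ty": 0.013,"tz": 0,"wx": 0,"wy": 0,"wz": 0,"jaw": 0.8},
    {"tx": -0.125,"ty": 0.019,"tz": 0,"wx": 0,"wy": 0,"wz": 0,"jaw": 0.8},
    {"tx": -0.142,"ty": 0.02,"tz": 0,"wx": 0,"wy": 0,"wz": 0,"jaw": 0.8},
    {"tx": -0.142,"ty": 0.02,"tz": 0,"wx": 0,"wy": 0,"wz": 0,"jaw": 0.8},
  ],
)

```text
time_s: 28.52
tcp_pos: [0.4971, -0.1339, 0.1956]
eef_rot: [-2.253, -2.186, 0.005]
ft_force: [0.1, 1.3, -1.6]
grip_width: 0.655
gripper_force: 32.4
```

```bash
python3 go.py 498 -135.5 68 -1.5
```

```text
t 28.525 tcp [ 0.4971 -0.1339  0.1956] th -1.7 tilt [-0.004  -0.0007] j7 0.3768609542940141 grip 0.6552576239572051 32.394597083330154
SHIFT [-0.001  0.001  0.128] WZ -0.0
```

Emit:
arm_command(
  targets=[
    {"tx": -0.003,"ty": 0.001,"tz": 0.04,"wx": 0,"wy": 0,"wz": 0,"jaw": 0.8},
    {"tx": -0.003,"ty": 0.001,"tz": 0.09,"wx": 0,"wy": 0,"wz": 0,"jaw": 0.8},
    {"tx": -0.003,"ty": 0.001,"tz": 0.12,"wx": 0,"wy": 0,"wz": 0,"jaw": 0.8},
    {"tx": -0.003,"ty": 0.001,"tz": 0.128,"wx": 0,"wy": 0,"wz": 0,"jaw": 0.8},
    {"tx": -0.003,"ty": 0.001,"tz": 0.128,"wx": 0,"wy": 0,"wz": 0,"jaw": 0.8},
  ],
)

```text
time_s: 29.15
tcp_pos: [0.5003, -0.1335, 0.0692]
eef_rot: [-2.247, -2.195, 0.0]
ft_force: [0.6, -0.3, -1.7]
grip_width: 0.654
gripper_force: 32.4
```

```bash
python3 go.py 498 -135.5 42 -1.5
```

```text
t 29.15 tcp [ 0.5003 -0.1335  0.0692] th -1.3 tilt [-0.0008  0.0004] j7 0.4744911361261636 grip 0.6538389560792282 32.39511787891388
SHIFT [-0.002 -0.002  0.027] WZ 0.0
```

Emit:
arm_command(
  targets=[
    {"tx": -0.002,"ty": -0.002,"tz": 0.005,"wx": 0,"wy": 0,"wz": 0,"jaw": 0.8},
    {"tx": -0.002,"ty": -0.002,"tz": 0.012,"wx": 0,"wy": 0,"wz": 0,"jaw": 0.8},
    {"tx": -0.002,"ty": -0.002,"tz": 0.018,"wx": 0,"wy": 0,"wz": 0,"jaw": 0.8},
    {"tx": -0.002,"ty": -0.002,"tz": 0.023,"wx": 0,"wy": 0,"wz": 0,"jaw": 0.8},
    {"tx": -0.002,"ty": -0.002,"tz": 0.026,"wx": 0,"wy": 0,"wz": 0,"jaw": 0.8},
  ],
)

```text
time_s: 29.78
tcp_pos: [0.4983, -0.136, 0.0429]
eef_rot: [-2.248, -2.194, 0.0]
ft_force: [-0.5, -0.6, -1.8]
grip_width: 0.653
gripper_force: 32.4
```

Emit:
arm_command(
  targets=[
    {"tx": 0,"ty": 0,"tz": 0.001,"wx": 0,"wy": 0,"wz": 0,"jaw": 0.8},
    {"tx": 0,"ty": 0,"tz": 0.002,"wx": 0,"wy": 0,"wz": 0,"jaw": 0.8},
    {"tx": 0,"ty": 0,"tz": 0.003,"wx": 0,"wy": 0,"wz": 0,"jaw": 0.8},
    {"tx": 0,"ty": 0,"tz": 0.003,"wx": 0,"wy": 0,"wz": 0,"jaw": 0.8},
    {"tx": 0,"ty": 0,"tz": 0.003,"wx": 0,"wy": 0,"wz": 0,"jaw": 0.8},
  ],
)

```text
time_s: 30.4
tcp_pos: [0.4986, -0.1362, 0.0415]
eef_rot: [-2.248, -2.194, -0.001]
ft_force: [-2.9, 1.7, 5.8]
grip_width: 0.657
gripper_force: 33.2
```

Contact at 41.5, as expected. Releasing and rising.

Emit:
arm_command(
  targets=[
    {"tx": 0,"ty": 0,"tz": -0.001,"wx": 0,"wy": 0,"wz": 0,"jaw": 0.8},
    {"tx": 0,"ty": 0,"tz": -0.001,"wx": 0,"wy": 0,"wz": 0,"jaw": 0.2},
    {"tx": 0,"ty": 0,"tz": -0.001,"wx": 0,"wy": 0,"wz": 0,"jaw": 0.1},
    {"tx": 0,"ty": 0,"tz": -0.001,"wx": 0,"wy": 0,"wz": 0,"jaw": 0.1},
    {"tx": 0,"ty": 0,"tz": -0.001,"wx": 0,"wy": 0,"wz": 0,"jaw": 0.1},
  ],
)

```text
time_s: 31.02
tcp_pos: [0.4985, -0.1361, 0.0413]
eef_rot: [2.248, 2.194, -0.0]
ft_force: [-0.1, -0.4, 0.3]
grip_width: 0.901
gripper_force: 0.0
```

Emit:
arm_command(
  targets=[
    {"tx": 0,"ty": 0,"tz": -0.03,"wx": 0,"wy": 0,"wz": 0,"jaw": 0.1},
    {"tx": 0,"ty": 0,"tz": -0.07,"wx": 0,"wy": 0,"wz": 0,"jaw": 0.1},
    {"tx": 0,"ty": 0,"tz": -0.12,"wx": 0,"wy": 0,"wz": 0,"jaw": 0},
    {"tx": 0,"ty": 0,"tz": -0.17,"wx": 0,"wy": 0,"wz": 0,"jaw": 0},
    {"tx": 0,"ty": 0,"tz": -0.2,"wx": 0,"wy": 0,"wz": 0,"jaw": 0},
  ],
)

```text
time_s: 31.65
tcp_pos: [0.4993, -0.1367, 0.2442]
eef_rot: [2.246, 2.192, 0.004]
ft_force: [0.6, 1.2, -1.1]
grip_width: 0.998
gripper_force: 0.0
```

```bash
python3 - <<'E'
from h import *
s=ctrl.read_state(); print(s["time_s"],s["tcp_pos"])
a,_=ctrl.grab_frame("scene"); b,_=ctrl.grab_frame("side")
cv2.imwrite("pics/fin.png",np.hstack([cv2.resize(a[170:350,100:440],(400,500)),cv2.resize(b[90:400,220:490],(400,500))]))
E
```

```text
31.65 [ 0.4993 -0.1367  0.2442]
```

View pics/fin.png

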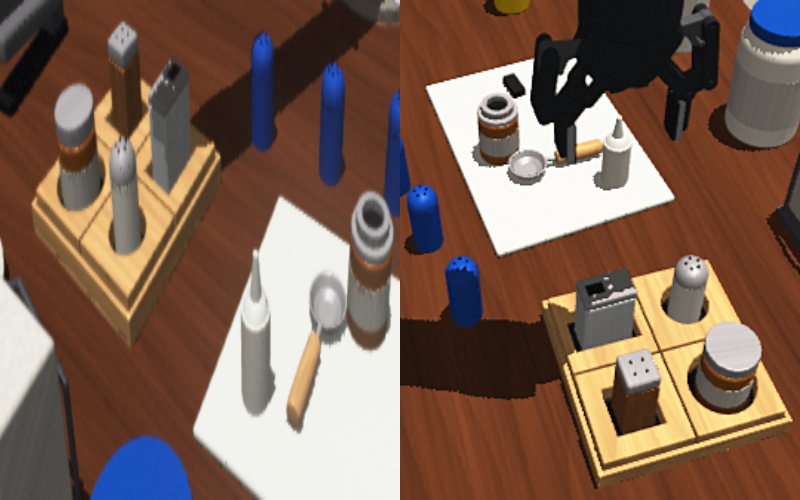

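All four stand upright in their own wells: jar (728,365), salt (690,290), pepper (635,390) and tin (605,310) in the right half. The clip jar (498,130), the glue (618,155) and the blue decoys are where they were.

```bash
python3 -c "from rig import ctrl; print(ctrl.hand_in())"
```

```text
the job is handed in; nothing more can be done
None
```

The job is handed in: the jar, salt, pepper and tin stand upright on the floors of their wells, placed in that order in about 32 s of robot time, and the clip jar, glue bottle and blue look-alikes were not touched.

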